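# Latch the specimen carrier under the stage bridge

## Task

Load the specimen carrier (the one with the long toe) onto the microscope's stage plate: set it on the bed and slide its toe in under the bridge until the spring catch has ridden over the nose and dropped in behind it. Feel for it: how deep the catch sits is not known beforehand, so keep pushing gently through the catch's resistance until it comes up against the firm stop, do not ram or crush anything, then let go and leave the carrier latched and flat. Leave the other things on the bench where they are.

Things in the scene. Friction and masses are not known exactly. Their poses are not given: they have to be found in the camera images.
- stage: White stage plate, fixed, 270 x 100 x 12 mm, aluminium bridge on one end. Origin: centre of its underside; x lengthways, towards and through the bridge (push direction); z up. Bed (top face) 12 mm above the bench. Bridge from x = 35 to 131 mm: a channel 44 mm wide under a roof, underside 9, top 19 mm above the bed. Guides 8 mm high flare to 56 mm wide, 16 mm before the mouth.
- mouth (a point): Middle of the channel's mouth under the bridge edge, on the bed surface; axes as the stage. Push along +x.
- carrier: Specimen carrier, loose, 0.2 to 0.36 kg: aluminium plate 40 wide, 6 mm thick, x = -45 to 98 mm; black grip rib 22 (x) x 16 (y) mm, 6 to 46 mm above the underside: close on it along y; black disc behind it. Origin: underside, below the rib's centre; x to the toe, z up. Toe: recess 3 mm thick at x = 54 to 70, nose 6 mm thick at 70 to 84, ramp at 84 to 98 down to 2.2 mm at the tip.
- nose (a point): Tip of the carrier's toe, at its underside, 98 mm ahead of the carrier's origin; axes as the carrier.
- catch (a joint): Lift (m) of the sprung catch bar hidden in the bridge; 0 = down, its underside 3.5 mm over the bed. The nose lifts it 2.5 mm, then it drops to 0. Spring 3 to 5 N down; the push past it takes 3 to 7 N. Its place varies and is not measured: axis 14 to 36 mm in from the mouth; it drops when the tip is 32 mm beyond its axis. A brass pin on it stands in a slot in the roof.
- buffer (a joint): Compression in m of the hard rubber stop behind the catch, 0 = untouched; stiffness about 9 N per mm. The carrier's tip meets it about 0.5 mm after the catch has dropped. Over 2 mm (about 18 N) it is being crushed.
- blank: The other carrier, not wanted: the same grip rib on a short square-ended plate 70 x 52 x 6 mm, no toe. Loose; leave alone. Origin: underside centre. It and the carrier stand one on each side of the stage, either way round.
- beaker: Glass beaker, 68 mm across, 90 mm high, loose; leave alone. Origin: underside centre.
- jar: Amber jar with white cap, 56 mm across, 85 mm high, loose; leave alone. Origin: underside centre.
- dish: Clear shallow dish, 90 mm across, 16 mm high, loose; leave alone. Origin: underside centre.
- weight: Brass calibration weight with a knob, 32 mm across, 49 mm high, loose; leave alone. Origin: underside centre.
- driver: Screwdriver lying down, 160 mm long, loose; leave alone.

How it is judged (in metres and radians):
On the way, in this order (a step that is already met when the one before it is completed fails the run):
1. the toe is under the bridge: its tip more than 8 mm past the mouth, in the channel (x of nose in the frame of mouth between 0.008 and 0.096 m and z of nose in the frame of mouth between -0.003 and 0.007 m and y of nose in the frame of mouth between -0.008 and 0.008 m), for 0.05 s.
2. the carrier is home: the catch has dropped behind the nose (x of nose in the frame of mouth above 0.045 m and value of joint catch below 0.0007 m and z of nose in the frame of mouth between -0.003 and 0.003 m and y of nose in the frame of mouth between -0.008 and 0.008 m and angle between carrier's own z axis and vertical below 0.06 rad and angle between the x axis of carrier and the x axis of stage, either way round below 0.12 rad), for 0.2 s.
At the end, for the whole second after the job is handed in: The carrier rests flat on the bed (tilt under 0.06 rad, nose tip within 3 mm of the bed and 8 mm of the channel's middle), lined up with the stage (within 0.12 rad), its tip more than 45 mm past the mouth and the catch down (under 0.7 mm) behind the nose; released and at rest (under 10 mm/s) (all of step 2 and linear speed of carrier below 0.01 m/s); the robot touches nothing.
It fails at once if the carrier forced against the stage with more than 30 N once its tip is past the mouth (contact force between carrier and stage above 30 N and x of nose in the frame of mouth above 0 m).
It fails at once if the carrier rammed into the stage with more than 80 N (contact force between carrier and stage above 80 N).
It fails at once if the stop crushed: compressed by more than 2 mm (about 18 N) (value of joint buffer above 0.002 m).
It fails at once if a thing that is to be left alone moved by more than 20 mm (distance of any of beaker, jar, dish, weight, driver, blank from where it was at the start of the episode above 0.02 m).
It also fails if it takes over 46 s, if anything falls off the work surface, if the arm or the gripper's body presses on something with over 40 N, if the wrist force passes 120 N, or if a joint passes its speed limit or range.

## Robot

A 6-joint arm with a two-finger parallel gripper is mounted at the origin on the work surface. World frame = base frame: x ahead of the robot, y to its left, z up, the work surface at z = 0. Lengths are in mm, angles in rad, forces in N, time in s.
With the tool pointing down it reaches from about 400 to 925 mm from the base axis. Payload 12.5 kg.
Tool frame: the origin (TCP) lies midway between the tips of the shut fingers; the grasp point (between the pads) lies 19 mm behind it (env.pinch_z is the z of the grasp point in the tool frame, in mm); z points along the fingers, y is the line along which they close (so a half turn about z gives the same grasp; the last joint's range is limited). The gripper opens to 95 mm and grips with 3 to 60 N. Pads are 20 mm wide; open, the fingers measure 119 mm over their backs; the gripper's body (75 mm by 180 mm) begins 59 mm behind the grasp point.
Start: joints at [1.216, 0.491, 1.559, -0, 1.092, -0.106], TCP at [153.883, 605.778, 214.661] pointing down, gripper open.
Joint ranges: [-3.1, 3.1], [-0.84, 2.19], [0.05, 2.79], [-1.13, 4.28], [0.06, 2.93], [-2.69, 2.69]. Speed limits (rad/s): [2.22, 2.22, 2.79, 3.14, 3.14, 3.14].

## Interface

Orientations are given as [roll, pitch, yaw] about the fixed x, y, z axes, in that order (R = Rz(yaw) Ry(pitch) Rx(roll)).
In Python, from cell import env, eyes gives the robot as it stands.
- The arm moves only by the shell command python3 -m inch 'ROWS'. ROWS is JSON, a list of rows, each a list of 3 entries, a list of its own where there are three numbers: the shift along the tool's x, y, z in units of 60 mm (1.0 is 60 mm), then the turn about the tool's z in units of 5 degrees (1.0 is 5 degrees), then the closure, from -1 (fully open) to 1 (shut). In form: [[[tx, ty, tz], turn, claw], ...]. A call has exactly 10 rows; each row shifts and turns the commanded pose from where the row before left it, along the tool's axes as they then stand; what a row does not reach is not made up. A row lasts 1/8 s, in which the tool goes at most 62.5 mm and 10.7 degrees, less where a joint would pass 70% of its speed; a pose out of reach is approached as far as the arm can. A call is refused whole if a number of a shift passes 1 or a number of a turn 1, either way. A call with a gripper value outside its range is refused whole. The fingers move at their own pace and stop on an object; the grip force is fixed at half the most. Time passes only in rows, so rows that do not move let the fingers close, or fill a call up. It gives the time, the measured TCP pose, the force, the opening and the grip force at its end, in the units of the state.
- env.state(): the state, without advancing time (a new reading comes with each control period).
- eyes.read_camera(name): name is "side" or "top"; returns a dict with "pixels" (480x640x3 uint8, red, green, blue), "fx", "fy", "cx", "cy" (pixels), "distortion" ([k1, k2, p1, p2, k3] as OpenCV has them; the pictures are not rectified), "extrinsics" (4x4, takes a point from world to camera coordinates). Camera axes: x right, y down, z forward; pixel columns grow to the right and rows downward; lengths in mm; the calibration is good to about 2 mm. A picture is of the moment at which its call begins. There is no depth.
- env.job_done(): hands the job in; it is judged then, once.
Trained networks look in a picture, given as the dict that the camera call returned (one of the last four; its "shot" number tells which), for a name from the list of things; names that differ only in an ending like _2 or _b are one class to them, and where a whole thing is asked for, a point or a joint stands for the part that bears it (a point fixed in the world has none). Each returns a list of dicts, best first, with "score" (0 to 1); they miss things now and then, are a little off and sometimes report something else, mostly with a low value. They report only what shows in the picture. A call takes as long as a camera call.
- eyes.boxes_of(name, picture): "centre" ([row, column] in pixels, amid what is visible of it).
- eyes.cut_out(name, picture): "mask" (480x640 bool, what is visible of it) and "centre" ([row, column] in pixels, amid what is visible of it).
- eyes.spot_point(name, picture): "centre" ([row, column] in pixels: a listed point, or the origin of a listed thing).
The state is a dict: "t": time; "joints": joint angles; "qvel": joint speeds; "tau": joint torques, N m; "eef_pos": TCP position; "tcp_rot": TCP orientation; "ft_force": force on the tool from outside, world axes, zero at the start; "moment": the same for the moment, N m; "opening": opening from 0.0 (shut) to 1.0 (fully open); "grip_force": force on a finger pad.
Only numpy, scipy, OpenCV 4.12 (cv2) and the standard library are available. Lean on these libraries where they do the work, as an engineer would, in place of code of your own. Each camera call takes 0.05 s, during which the arm holds its last target. There are 200 camera calls.

## Working session

There is one attempt and no reset: what is moved stays moved. The work goes in short steps, Python scripts to look and compute and a shell command to move; the robot and the scene stay as the last step left them, time stands still between calls to the robot, and variables do not carry over. Pictures are saved under pics/ and viewed, at most 10 in all, crops included, and the job is handed in when it is done.

```bash
mkdir -p pics
cat > h.py <<'E'
import numpy as np, cv2
from cell import env, eyes
def KD(p): return np.array([[p['fx'],0,p['cx']],[0,p['fy'],p['cy']],[0,0,1.]]),np.array(p['distortion'],float)
def ray(p,rc):
    K,D=KD(p); u=cv2.undistortPoints(np.array([[[rc[1],rc[0]]]],float),K,D)[0,0]
    E=np.array(p['extrinsics']); R,t=E[:3,:3],E[:3,3]
    return -R.T@t, R.T@np.array([u[0],u[1],1.])
def at_z(p,rc,z):
    o,d=ray(p,rc); return o+d*(z-o[2])/d[2]
def proj(p,X):
    K,D=KD(p);E=np.array(p['extrinsics']);return cv2.projectPoints(np.array(X,float).reshape(-1,1,3),cv2.Rodrigues(E[:3,:3])[0],E[:3,3],K,D)[0][:,0]
def save(p,n): cv2.imwrite('pics/'+n,p['pixels'][:,:,::-1])
E
python3 - <<'E'
from h import *
z={'stage':0,'mouth':12,'carrier':0,'nose':0,'blank':0,'beaker':0,'jar':0,'dish':0,'weight':0}
for c in('top','side'):
    p=eyes.read_camera(c); save(p,c+'0.png'); print(c,ray(p,(240,320)))
    for n in list(z)+['driver']:
        for d in eyes.spot_point(n,p)[:2]: print(n,round(d['score'],2),np.round(d['centre']),np.round(at_z(p,d['centre'],z.get(n,0))[:2]))
print(env.state())
E
```

```text
top (array([493.80793698,  42.02903385, 960.85369418]), array([ 0.13126375,  0.00743154, -0.99140856]))
stage 0.9 [267. 340.] [567.   9.]
mouth 0.86 [270. 323.] [560.  43.]
carrier 0.76 [304. 522.] [ 492. -353.]
nose 0.6 [316. 477.] [ 468. -261.]
blank 0.93 [296. 193.] [510. 301.]
blank 0.37 [302. 524.] [ 494. -357.]
beaker 0.61 [183. 434.] [ 738. -184.]
jar 0.75 [200. 506.] [ 702. -332.]
dish 0.63 [264. 340.] [573.  10.]
weight 0.74 [179. 362.] [747. -37.]
driver 0.78 [203. 192.] [698. 311.]
side (array([ 411.09349011, -795.1746125 ,  732.74444038]), array([ 0.20103738,  0.75967701, -0.61854552]))
stage 0.62 [277. 292.] [569.   5.]
mouth 0.75 [262. 285.] [562.  38.]
carrier 0.74 [448. 289.] [ 487. -355.]
nose 0.87 [395. 262.] [ 467. -252.]
blank 0.83 [197. 242.] [513. 300.]
beaker 0.91 [332. 410.] [ 737. -181.]
dish 0.97 [220. 358.] [746. 153.]
dish 0.5 [404. 426.] [ 709. -329.]
weight 0.65 [280. 389.] [747. -46.]
driver 0.88 [183. 318.] [698. 319.]
{'t': 1.1, 'joints': array([ 1.21637576e+00,  4.90886888e-01,  1.55888850e+00, -4.41181250e-05,
        1.09168827e+00, -1.05586304e-01]), 'qvel': array([-0.00013686, -0.00014516, -0.00023714, -0.00157967, -0.00027502,
        0.00138148]), 'tau': array([ 1.73453675e-03, -6.12470984e+01, -2.58430231e+01,  6.93844236e-02,
        4.44659579e-02,  1.34771366e-05]), 'eef_pos': array([153.91019772, 605.77870992, 214.67305853]), 'tcp_rot': array([3.14146851e+00, 5.25295702e-05, 2.89277872e+00]), 'ft_force': array([-0.3801262 , -0.16858238,  0.25737271]), 'moment': array([ 0.01498846, -0.0108586 , -0.01909288]), 'grip_force': 0.0, 'opening': 0.9988162743375008}
```

View pics/top0.png

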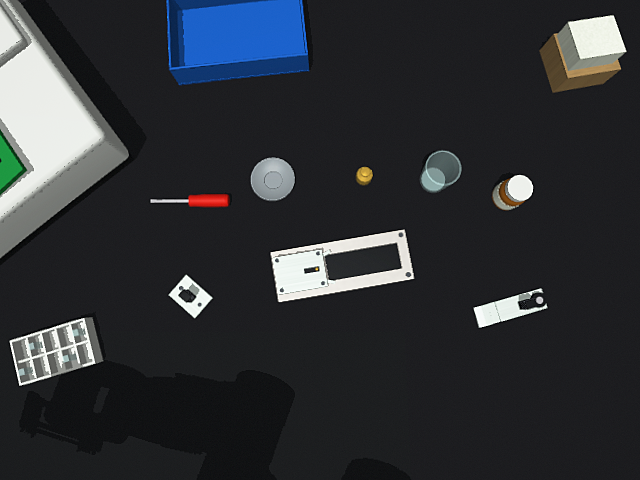

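View pics/side0.png

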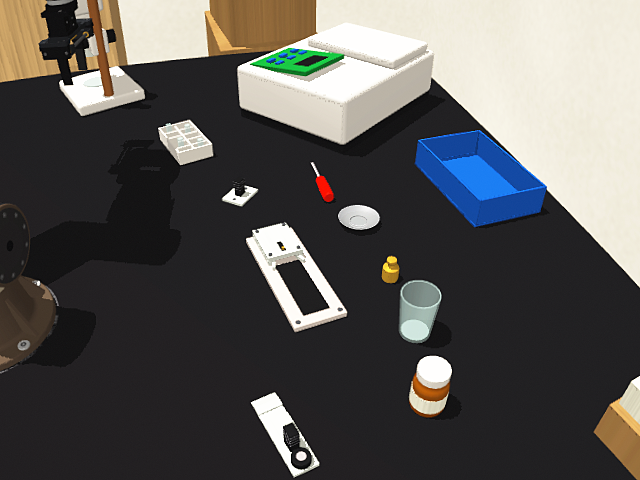

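The top view shows the stage with its bridge at the left end (cols 271-327) and the channel mouth at about (270,323). The carrier is at the right with its toe pointing left (tip about (316,477), rib about (302,524)), and the blank is at (296,190). The side view agrees. Next I'll fit outlines to refine both poses.

```bash
cat > fit.py <<'E'
from h import *
from scipy.optimize import minimize
def box(x0,x1,y0,y1,z0,z1): return np.array([[x,y,z] for x in(x0,x1) for y in(y0,y1) for z in(z0,z1)],float)
STAGE=[box(-135,135,-50,50,0,12),box(35,131,-40,40,12,31)]
CAR=[box(-45,70,-20,20,0,6),box(70,84,-20,20,0,6),np.array([[x,y,z] for y in(-20,20) for x,z in((84,0),(98,0),(84,6),(98,2.2))],float),box(-11,11,-8,8,6,46)]
def place(P,q,z=0):
    c,s=np.cos(q[2]),np.sin(q[2]); return np.c_[P[:,0]*c-P[:,1]*s+q[0],P[:,0]*s+P[:,1]*c+q[1],P[:,2]+z]
def sil(p,parts,q,z=0,S=4):
    m=np.zeros((480*S,640*S),np.uint8)
    for P in parts:
        u=(proj(p,place(P,q,z))+.5)*S-.5
        cv2.fillPoly(m,[cv2.convexHull(np.round(u*16).astype(np.int32))],1,shift=4)
    return cv2.resize(m.astype(np.float32),(640,480),interpolation=cv2.INTER_AREA)
def fit(name,parts,pics,q0,z=0,white=False):
    M=[]
    for p in pics:
        d=eyes.cut_out(name,p)[0]; m=d['mask'].astype(np.uint8)
        k=np.ones((5,5),np.uint8)
        if name=='stage': m=cv2.fillPoly(np.zeros_like(m),[cv2.convexHull(cv2.findNonZero(m))],1)
        M.append(m.astype(np.float32))
    def cost(q): 
        return sum(np.abs(sil(p,parts,q,z)-m).sum()/m.sum() for p,m in zip(pics,M))
    best=None
    for s in (np.array([8,8,.08]),np.array([2,2,.03])):
        sim=[np.array(q0)]+[np.array(q0)+s*e for e in np.eye(3)]
        r=minimize(cost,q0,method='Nelder-Mead',options=dict(initial_simplex=sim,xatol=.01,fatol=1e-5)); q0=r.x
    return r.x,r.fun
def overlay(p,items,n,crop=None,f=2):
    im=cv2.resize(p['pixels'][:,:,::-1].copy(),None,fx=f,fy=f,interpolation=cv2.INTER_CUBIC)
    for parts,q,z in items:
        for P in parts:
            u=(proj(p,place(P,q,z))+.5)*f; cv2.polylines(im,[np.round(cv2.convexHull(u.astype(np.float32))).astype(np.int32)],True,(0,0,255),1)
    if crop: r0,r1,c0,c1=[f*v for v in crop]; im=im[r0:r1,c0:c1]
    cv2.imwrite('pics/'+n,im)
E
python3 - <<'E'
from fit import *
t=eyes.read_camera('top'); s=eyes.read_camera('side')
for pics in ([t],[s],[t,s]):
    a,fa=fit('stage',STAGE,pics,[569,7,1.75]); b,fb=fit('carrier',CAR,pics,[489,-354,1.78])
    print(np.round(a,3),round(fa,3),np.round(b,3),round(fb,3))
overlay(t,[(STAGE,a,0),(CAR,b,0)],'ov_t.png',(210,340,260,560),2)
overlay(s,[(STAGE,a,0),(CAR,b,0)],'ov_s.png',(215,480,220,360),2)
E
```

```text
[570.184   6.537   1.735] 0.032 [ 491.164 -354.191    1.828] 0.055
[569.59    7.069   1.739] 0.022 [ 491.044 -351.81     1.835] 0.03
[569.494   6.574   1.741] 0.057 [ 491.051 -352.523    1.832] 0.101
```

View pics/ov_t.png

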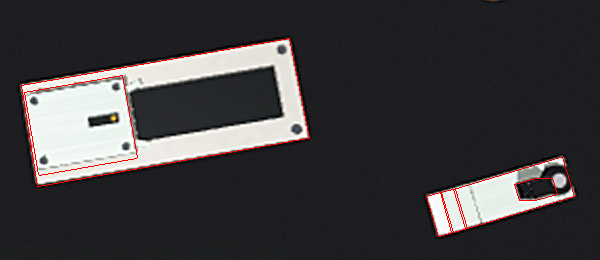

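View pics/ov_s.png

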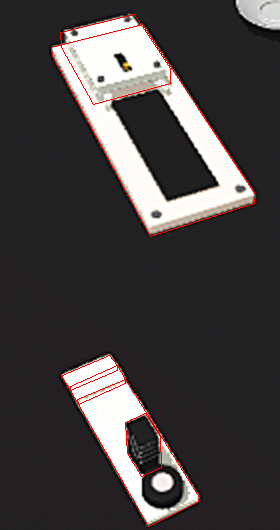

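The outlines fit both pictures: stage at (569.5, 6.6, yaw 1.740), carrier at (491, -352.5, yaw 1.832). The top and side fits agree within 2.5 mm. Now I'll plan the approach.

```bash
cat > plan.py <<'E'
from h import *
def plan(start,targets):
    """start,targets: (x,y,z,yaw); targets have n rows. prints rows in tool units"""
    p=np.array(start[:3],float); w=start[3]
    for (x,y,z,yaw,n) in targets:
        dp=(np.array([x,y,z])-p)/n; dw=((yaw-w+np.pi)%(2*np.pi)-np.pi)/n; out=[]
        for i in range(n):
            a=w+i*dw; c,s=np.cos(a),np.sin(a)
            t=np.array([dp@[c,s,0],dp@[s,-c,0],-dp[2]])/60
            out.append("[[%.2f,%.2f,%.2f],%.2f]"%(*t,-np.degrees(dw)/5))
        print(', '.join(out)); p=np.array([x,y,z]); w=yaw
def now():
    s=env.state(); return (*s['eef_pos'],s['tcp_rot'][2])
E
python3 -c "
from plan import *
plan(now(),[(440,180,215,2.893,10),(491,-352.5,150,1.832,14)])"
```

```text
[[-0.64,-0.57,-0.00],-0.00], [[-0.64,-0.57,-0.00],-0.00], [[-0.64,-0.57,-0.00],-0.00], [[-0.64,-0.57,-0.00],-0.00], [[-0.64,-0.57,-0.00],-0.00], [[-0.64,-0.57,-0.00],-0.00], [[-0.64,-0.57,-0.00],-0.00], [[-0.64,-0.57,-0.00],-0.00], [[-0.64,-0.57,-0.00],-0.00], [[-0.64,-0.57,-0.00],-0.00]
[[-0.21,-0.60,0.08],0.87], [[-0.26,-0.58,0.08],0.87], [[-0.30,-0.56,0.08],0.87], [[-0.34,-0.54,0.08],0.87], [[-0.38,-0.51,0.08],0.87], [[-0.42,-0.48,0.08],0.87], [[-0.46,-0.44,0.08],0.87], [[-0.49,-0.41,0.08],0.87], [[-0.52,-0.37,0.08],0.87], [[-0.54,-0.33,0.08],0.87], [[-0.57,-0.29,0.08],0.87], [[-0.59,-0.24,0.08],0.87], [[-0.61,-0.20,0.08],0.87], [[-0.62,-0.15,0.08],0.87]
```

```bash
python3 -m inch '[[[-0.64,-0.57,0],0,-1],[[-0.64,-0.57,0],0,-1],[[-0.64,-0.57,0],0,-1],[[-0.64,-0.57,0],0,-1],[[-0.64,-0.57,0],0,-1],[[-0.64,-0.57,0],0,-1],[[-0.64,-0.57,0],0,-1],[[-0.64,-0.57,0],0,-1],[[-0.64,-0.57,0],0,-1],[[-0.64,-0.57,0],0,-1]]'
python3 -m inch '[[[-0.21,-0.6,0.08],0.87,-1],[[-0.26,-0.58,0.08],0.87,-1],[[-0.3,-0.56,0.08],0.87,-1],[[-0.34,-0.54,0.08],0.87,-1],[[-0.38,-0.51,0.08],0.87,-1],[[-0.42,-0.48,0.08],0.87,-1],[[-0.46,-0.44,0.08],0.87,-1],[[-0.49,-0.41,0.08],0.87,-1],[[-0.52,-0.37,0.08],0.87,-1],[[-0.54,-0.33,0.08],0.87,-1]]'
python3 -m inch '[[[-0.57,-0.29,0.08],0.87,-1],[[-0.59,-0.24,0.08],0.87,-1],[[-0.61,-0.2,0.08],0.87,-1],[[-0.62,-0.15,0.08],0.87,-1],[[0,0,0],0,-1],[[0,0,0],0,-1],[[0,0,0],0,-1],[[0,0,0],0,-1],[[0,0,0],0,-1],[[0,0,0],0,-1]]'
python3 -c "
from plan import *
print(now());plan(now(),[(491,-352.5,80,1.832,3),(491,-352.5,14,1.832,5)])"
```

```text
t: 2.85
eef_pos: [442.7, 178.3, 214.9]
tcp_rot: [3.141, 0.001, 2.893]
ft_force: [-0.2, 0.3, -0.1]
opening: 1.001
grip_force: 0.0
t: 4.1
eef_pos: [477.1, -201.9, 166.6]
tcp_rot: [3.141, 0.0, 2.131]
ft_force: [0.6, -0.2, 0.6]
opening: 0.997
grip_force: 0.0
t: 5.35
eef_pos: [491.8, -353.0, 147.5]
tcp_rot: [3.141, 0.0, 1.83]
ft_force: [-0.5, -0.3, 0.6]
opening: 0.999
grip_force: 0.0
(np.float64(491.8304873615533), np.float64(-353.0314452681756), np.float64(147.49071333826637), np.float64(1.8301607686861863))
[[0.00,-0.00,0.37],-0.01], [[0.00,-0.00,0.37],-0.01], [[0.00,-0.00,0.37],-0.01]
[[0.00,0.00,0.22],-0.00], [[0.00,0.00,0.22],-0.00], [[0.00,0.00,0.22],-0.00], [[0.00,0.00,0.22],-0.00], [[0.00,0.00,0.22],-0.00]
```

Descend to TCP height 14 mm, then close on the rib.

```bash
python3 -m inch '[[[0,0,0.37],0,-1],[[0,0,0.37],0,-1],[[0,0,0.37],0,-1],[[0,0,0.22],0,-1],[[0,0,0.22],0,-1],[[0,0,0.22],0,-1],[[0,0,0.22],0,-1],[[0,0,0.22],0,-1],[[0,0,0],0,-1],[[0,0,0],0,-1]]'
python3 -m inch '[[[0,0,0],0,1],[[0,0,0],0,1],[[0,0,0],0,1],[[0,0,0],0,1],[[0,0,0],0,1],[[0,0,0],0,1],[[0,0,0],0,1],[[0,0,0],0,1],[[0,0,0],0,1],[[0,0,0],0,1]]'
```

```text
t: 6.6
eef_pos: [491.9, -353.3, 15.0]
tcp_rot: [3.141, 0.0, 1.83]
ft_force: [-0.6, -0.2, 0.4]
opening: 0.997
grip_force: 0.0
t: 7.85
eef_pos: [491.7, -353.2, 14.8]
tcp_rot: [-3.142, -0.0, 1.83]
ft_force: [-0.9, -0.6, 0.3]
opening: 0.164
grip_force: 30.0
```

Gripped on the 16 mm rib (opening 0.164). Lift and carry to just above the pre-insertion point, at stage x = -98 (tip 35 mm before the mouth).

```bash
python3 -c "
from plan import *
plan(now(),[(491.7,-353.2,75,1.830,3),(586,-90,60,1.740,9)])"
```

```text
[[-0.00,0.00,-0.33],-0.00], [[-0.00,0.00,-0.33],-0.00], [[-0.00,0.00,-0.33],-0.00]
[[0.43,0.29,0.03],0.11], [[0.43,0.29,0.03],0.11], [[0.43,0.29,0.03],0.11], [[0.43,0.28,0.03],0.11], [[0.44,0.28,0.03],0.11], [[0.44,0.27,0.03],0.11], [[0.44,0.27,0.03],0.11], [[0.45,0.26,0.03],0.11], [[0.45,0.26,0.03],0.11]
```

```bash
python3 -m inch '[[[0,0,-0.33],0,1],[[0,0,-0.33],0,1],[[0,0,-0.33],0,1],[[0.2,0.15,0],0.11,1],[[0.43,0.29,0.03],0.11,1],[[0.43,0.29,0.03],0.11,1],[[0.43,0.29,0.03],0.11,1],[[0.43,0.28,0.03],0.11,1],[[0.44,0.28,0.03],0.11,1],[[0.44,0.28,0.03],0.11,1]]'
python3 -m inch '[[[0.44,0.27,0.03],0.11,1],[[0.44,0.27,0.03],0.11,1],[[0.45,0.26,0.03],0.11,1],[[0.2,0.11,0],0,1],[[0,0,0],0,1],[[0,0,0],0,1],[[0,0,0],0,1],[[0,0,0],0,1],[[0,0,0],0,1],[[0,0,0],0,1]]'
python3 - <<'E'
from plan import *
from fit import *
n=now(); print(np.round(n,3))
s=eyes.read_camera('side'); t=eyes.read_camera('top')
q=[n[0],n[1],n[3]]; z=n[2]-14.8; S=[569.5,6.6,1.740]
print(fit('stage',STAGE,[s],S))
for p in(s,t):
  d=eyes.spot_point('nose',p); print([(round(x['score'],2),np.round(at_z(p,x['centre'],z),1)) for x in d[:1]], place(np.array([[98.,0,0]]),q,z))
overlay(s,[(STAGE,S,0),(CAR,q,z)],'ov2.png',(215,415,200,400),3)
E
```

```text
t: 9.1
eef_pos: [562.3, -162.1, 62.1]
tcp_rot: [-3.14, -0.001, 1.762]
ft_force: [0.2, 0.0, -4.2]
opening: 0.17
grip_force: 30.0
t: 10.35
eef_pos: [599.8, -64.3, 58.0]
tcp_rot: [3.142, -0.0, 1.734]
ft_force: [-0.2, -0.0, -2.8]
opening: 0.167
grip_force: 30.0
[599.802 -64.323  58.035   1.734]
(array([567.34603303,   4.67910359,   1.75816852]), np.float64(0.10010383278131485))
[(0.59, array([586.8,  41.1,  43.2]))] [[583.90917871  32.379332    43.23461046]]
[(0.88, array([582.6,  34.3,  43.2]))] [[583.90917871  32.379332    43.23461046]]
```

View pics/ov2.png

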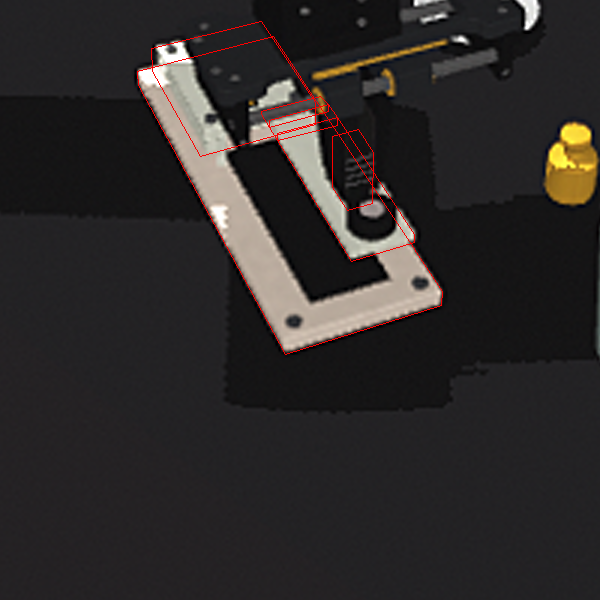

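The side picture shows the carrier in the hand matching its predicted outline (rib at about (170,355) in the crop, rear corner at (235,412)). The stage outline matches too. I overshot about 29 mm by adding extra rows, so back up and lower.

```bash
python3 -c "
from plan import *
plan(now(),[(586,-90,45,1.740,4),(586,-90,28.5,1.740,3)])"
```

```text
[[-0.10,-0.07,0.05],-0.02], [[-0.10,-0.07,0.05],-0.02], [[-0.10,-0.07,0.05],-0.02], [[-0.10,-0.07,0.05],-0.02]
[[0.00,0.00,0.09],-0.00], [[0.00,0.00,0.09],-0.00], [[0.00,0.00,0.09],-0.00]
```

```bash
python3 -m inch '[[[-0.1,-0.07,0.05],-0.02,1],[[-0.1,-0.07,0.05],-0.02,1],[[-0.1,-0.07,0.05],-0.02,1],[[-0.1,-0.07,0.05],-0.02,1],[[0,0,0.09],0,1],[[0,0,0.09],0,1],[[0,0,0.09],0,1],[[0,0,0],0,1],[[0,0,0],0,1],[[0,0,0],0,1]]'
python3 - <<'E'
from plan import *
from fit import *
n=now(); print(np.round(n,3))
s=eyes.read_camera('side'); t=eyes.read_camera('top')
q=[n[0],n[1],n[3]]; z=n[2]-14.8; S=[569.5,6.6,1.740]
overlay(s,[(STAGE,S,0),(CAR,q,z)],'ov3.png',(215,375,220,380),4)
overlay(s,[],'raw3.png',(215,365,230,380),4)
for p in(s,t):
  for k,zz in(('nose',z),('mouth',12)):
    d=eyes.spot_point(k,p); print(k,[(round(x['score'],2),np.round(at_z(p,x['centre'],zz),1)) for x in d[:1]])
print(place(np.array([[98.,0,0]]),q,z),place(np.array([[35.,0,12]]),S))
a=cv2.imread('pics/ov3.png');cv2.imwrite('pics/ov3.png',a[:600,:])
E
```

```text
t: 11.85
eef_pos: [587.3, -90.6, 30.0]
tcp_rot: [3.141, 0.0, 1.741]
ft_force: [0.4, 0.3, -2.9]
opening: 0.163
grip_force: 30.0
[587.337 -90.561  30.02    1.741]
nose [(0.84, array([570.2,   7.7,  15.2]))]
mouth [(0.77, array([567.,  33.,  12.]))]
nose [(0.75, array([576.2,  -2.5,  15.2]))]
mouth [(0.69, array([558.7,  41.6,  12. ]))]
[[570.73663621   6.02268333  15.22044826]] [[563.60608932  41.10017126  12.        ]]
```

View pics/ov3.png

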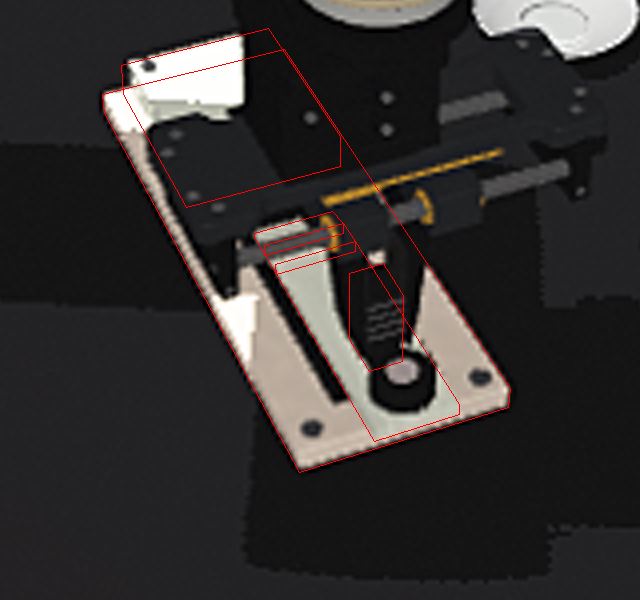

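The carrier lines up over the bed with its tip about 35 mm before the mouth. It sits 3 mm high and 1.2 mm off laterally. Correct that and set it down gently.

```bash
python3 -m inch '[[[0,-0.02,0],0,1],[[0,0,0.015],0,1],[[0,0,0.015],0,1],[[0,0,0.015],0,1],[[0,0,0.005],0,1],[[0,0,0],0,1],[[0,0,0],0,1],[[0,0,0],0,1],[[0,0,0],0,1],[[0,0,0],0,1]]'
```

```text
t: 13.4
eef_pos: [586.0, -90.8, 26.8]
tcp_rot: [3.142, -0.0, 1.741]
ft_force: [-0.1, -0.2, -3.0]
opening: 0.167
grip_force: 30.0
```

```bash
python3 -m inch '[[[0,0,0.008],0,1],[[0,0,0.008],0,1],[[0,0,0],0,1],[[0,0,0],0,1],[[0,0,0],0,1],[[0,0,0],0,1],[[0,0,0],0,1],[[0,0,0],0,1],[[0,0,0],0,1],[[0,0,0],0,1]]'
```

```text
t: 14.65
eef_pos: [586.1, -90.8, 26.8]
tcp_rot: [3.141, 0.0, 1.741]
ft_force: [-3.8, 0.3, 8.4]
opening: 0.166
grip_force: 30.0
```

Touchdown: +11 N at 26.8, the expected height. Ease off 0.7 mm and slide forward about 30 mm.

```bash
python3 -m inch '[[[0,0,-0.012],0,1],[[0.05,0,0],0,1],[[0.07,0,0],0,1],[[0.07,0,0],0,1],[[0.07,0,0],0,1],[[0.07,0,0],0,1],[[0.07,0,0],0,1],[[0.05,0,0],0,1],[[0,0,0],0,1],[[0,0,0],0,1]]'
python3 -c "
from plan import *
n=np.array(now());d=n[:2]-[569.5,6.6];c,s=np.cos(1.74),np.sin(1.74);print(d@[c,s]+63,d@[-s,c],n[3],env.state()['ft_force'],env.state()['moment'])"
```

```text
t: 15.9
eef_pos: [581.6, -63.8, 26.8]
tcp_rot: [3.141, -0.0, 1.741]
ft_force: [1.0, -0.0, 5.7]
opening: 0.169
grip_force: 30.0
-8.41643436701682 -0.03404384273850347 1.740916440237147 [ 1.01532017 -0.03075088  5.65215502] [-0.12835461 -0.07858001  0.04321045]
```

```bash
python3 -m inch '[[[0,0,-0.008],0,1],[[0.04,0,0],0,1],[[0.04,0,0],0,1],[[0.04,0,0],0,1],[[0.04,0,0],0,1],[[0.04,0,0],0,1],[[0.04,0,0],0,1],[[0.04,0,0],0,1],[[0.04,0,0],0,1],[[0,0,0],0,1]]'
cat > st.py <<'E'
from plan import *
n=np.array(now());d=n[:2]-[569.5,6.6];c,s=np.cos(1.74),np.sin(1.74);f=env.state()['ft_force']
print('tip',round(d@[c,s]+63,2),'lat',round(d@[-s,c],2),'push',round(-(f[:2]@[c,s]),2),'flat',round(f[:2]@[-s,c],2),'fz',round(f[2],1),'mom',env.state()['moment'].round(2))
E
python3 st.py
```

```text
t: 17.15
eef_pos: [578.2, -45.1, 27.1]
tcp_rot: [-3.142, -0.0, 1.741]
ft_force: [-0.6, 0.4, -2.7]
opening: 0.171
grip_force: 30.0
tip 10.58 lat 0.18 push -0.54 flat 0.54 fz -2.7 mom [-0.07  0.01 -0.03]
```

```bash
python3 -m inch '[[[0.05,0,0.005],0,1],[[0.05,0,0],0,1],[[0.05,0,0],0,1],[[0.05,0,0],0,1],[[0.05,0,0],0,1],[[0.05,0,0],0,1],[[0.05,0,0],0,1],[[0.05,0,0],0,1],[[0.05,0,0],0,1],[[0.03,0,0],0,1]]'
python3 st.py
```

```text
t: 18.4
eef_pos: [573.9, -17.5, 27.0]
tcp_rot: [3.14, 0.001, 1.741]
ft_force: [1.3, -6.3, -2.7]
opening: 0.166
grip_force: 30.0
tip 38.54 lat -0.26 push 6.41 flat -0.27 fz -2.7 mom [-1.35 -0.13 -0.05]
```

Push is 6.4 N, so the nose is on the catch. I'll estimate the catch axis from the brass pin in the first picture to know when to slow down.

```bash
python3 -m inch '[[[0.03,0,0],0,1],[[0.03,0,0],0,1],[[0.03,0,0],0,1],[[0.02,0,0],0,1],[[0,0,0],0,1],[[0,0,0],0,1],[[0,0,0],0,1],[[0,0,0],0,1],[[0,0,0],0,1],[[0,0,0],0,1]]'
python3 - <<'E'
from st import *
p=eyes.read_camera('top')
for f in('top0','side0'):
    im=cv2.imread(f'pics/{f}.png').astype(int); r=slice(225,305)
    m=(im[:,:,2]-im[:,:,0]>70); 
    w=np.zeros_like(m); w[240:300,265:330]=m[240:300,265:330]
    if f=='side0': w[:]=0; w[228:265,250:310]=m[228:265,250:310]
    ys,xs=np.nonzero(w); print(f,ys.mean(),xs.mean(),len(ys))
    q=p if f=='top0' else eyes.read_camera('side')
    X=at_z(q,(ys.mean(),xs.mean()),31)[:2]-[569.5,6.6]; print('axis from mouth',X@[c,s]-35,X@[-s,c])
E
```

```text
t: 19.65
eef_pos: [572.2, -10.4, 26.8]
tcp_rot: [-3.142, -0.0, 1.741]
ft_force: [0.4, 1.6, -1.3]
opening: 0.168
grip_force: 30.0
tip 45.83 lat 0.23 push -1.52 flat -0.69 fz -1.3 mom [ 0.22  0.1  -0.06]
top0 268.6666666666667 316.22222222222223 9
axis from mouth 15.415031133677026 -0.3598265638799898
side0 247.4 282.5 10
axis from mouth 19.68105262699207 -1.9897466210949348
```

The pin puts the axis about 15-19 mm in, so the catch should drop near tip 47-51 mm. Small steps from here.

```bash
python3 -m inch '[[[0.01,0,0],0,1],[[0.01,0,0],0,1],[[0.01,0,0],0,1],[0,0,0],0,1]' 2>&1 | tail -1; python3 -m inch '[[[0.01,0,0],0,1],[[0.01,0,0],0,1],[[0.01,0,0],0,1],[[0,0,0],0,1],[[0,0,0],0,1],[[0,0,0],0,1],[[0,0,0],0,1],[[0,0,0],0,1],[[0,0,0],0,1],[[0,0,0],0,1]]' >/dev/null; python3 st.py
```

```text
$[3][0]: bad value
tip 47.04 lat 0.04 push 5.01 flat 1.03 fz -1.5 mom [-1.04  0.06  0.03]
```

```bash
python3 -m inch '[[[0.01,0,0],0,1],[[0.01,0,0],0,1],[[0,0,0],0,1],[[0,0,0],0,1],[[0,0,0],0,1],[[0,0,0],0,1],[[0,0,0],0,1],[[0,0,0],0,1],[[0,0,0],0,1],[[0,0,0],0,1]]' >/dev/null; python3 st.py
```

```text
tip 47.61 lat -0.1 push 10.46 flat 1.85 fz 0.4 mom [-1.93  0.04  0.14]
```

The force rose 5.5 N over 0.6 mm (about 9.6 N/mm) to 10.5 N, which is the stop. The earlier drop from 6 to about 0 N was the catch falling in. Back off, with a gentle tug to confirm the latch.

```bash
python3 -m inch '[[[-0.01,0,0],0,1],[[-0.01,0,0],0,1],[[-0.01,0,0],0,1],[[-0.01,0,0],0,1],[[-0.01,0,0],0,1],[[0,0,0],0,1],[[0,0,0],0,1],[[0,0,0],0,1],[[0,0,0],0,1],[[0,0,0],0,1]]' >/dev/null; python3 st.py
```

```text
tip 45.83 lat 0.18 push -3.1 flat 0.37 fz 1.0 mom [ 0.39  0.12 -0.01]
```

```bash
python3 -m inch '[[[-0.01,0,0],0,1],[[-0.01,0,0],0,1],[[0,0,0],0,1],[[0,0,0],0,1],[[0,0,0],0,1],[[0,0,0],0,1],[[0,0,0],0,1],[[0,0,0],0,1],[[0,0,0],0,1],[[0,0,0],0,1]]' >/dev/null; python3 st.py
```

```text
tip 45.4 lat 0.23 push -9.71 flat -0.96 fz 0.8 mom [1.5  0.15 0.01]
```

The tug is held firmly at -9.7 N, so it is latched. Push forward to mid-play, release and rise.

```bash
python3 -m inch '[[[0.01,0,0],0,1],[[0.01,0,0],0,1],[[0.01,0,0],0,1],[[0.005,0,0],0,1],[[0,0,0],0,1],[[0,0,0],0,1],[[0,0,0],0,1],[[0,0,0],0,1],[[0,0,0],0,1],[[0,0,0],0,1]]' >/dev/null; python3 st.py
python3 -m inch '[[[0,0,0],0,-1],[[0,0,0],0,-1],[[0,0,0],0,-1],[[0,0,0],0,-1],[[0,0,0],0,-1],[[0,0,0],0,-1],[[0,0,0],0,-1],[[0,0,0],0,-1],[[0,0,0],0,-1],[[0,0,0],0,-1]]'
python3 -m inch '[[[0,0,-0.2],0,-1],[[0,0,-0.3],0,-1],[[0,0,-0.5],0,-1],[[0,0,-0.6],0,-1],[[0,0,-0.6],0,-1],[[-0.4,0,-0.6],0,-1],[[-0.8,0,0],0,-1],[[-0.8,0,0],0,-1],[[-0.8,0,0],0,-1],[[-0.5,0,0],0,-1]]'
python3 - <<'E'
from fit import *
s=eyes.read_camera('side'); c,si=np.cos(1.74),np.sin(1.74); o=46.3-63
overlay(s,[(STAGE,[569.5,6.6,1.740],0),(CAR,[569.5+o*c,6.6+o*si,1.740],12)],'fin.png',(205,355,220,370),4)
E
```

```text
tip 46.59 lat 0.12 push 4.43 flat -1.26 fz -1.5 mom [-0.71 -0.11  0.01]
t: 27.25
eef_pos: [572.1, -9.5, 26.7]
tcp_rot: [3.142, -0.0, 1.741]
ft_force: [-0.1, -0.5, -0.3]
opening: 0.997
grip_force: 0.0
t: 28.5
eef_pos: [605.5, -206.7, 195.6]
tcp_rot: [3.141, 0.0, 1.74]
ft_force: [0.7, 0.5, -0.8]
opening: 0.999
grip_force: 0.0
```

View pics/fin.png

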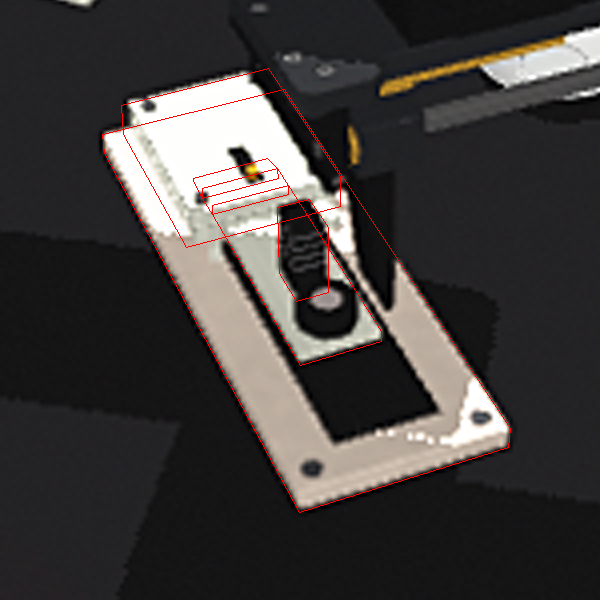

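The final picture shows the carrier flat and aligned under the bridge, matching the predicted latched outline (rear edge at about (350,340), rib at (250,305)), with the gripper clear.

```bash
python3 -c "
from cell import env
print(env.job_done())"
```

```text
the job is handed in; nothing more can be done
None
```

The carrier is latched, flat and released under the bridge: it met the firm stop at about 10 N, held against a 10 N backward tug, and the job was handed in at about 29 s, with no verdict returned.

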